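# Load the battery packs into the test cradle and plug in the tester

## Robot

A 6-joint arm with a two-finger parallel gripper is mounted at the origin on a cart in front of the work surface, level with it; the furniture and walls round the work are solid. World frame = base frame: x ahead of the robot, y to its left, z up, the work surface at z = 0. Lengths are in m, angles in degrees, forces in N, time in s.
With the tool pointing down it reaches from about 0.375 to 0.925 m from the base axis. Payload 5.7 kg.
Tool frame: the origin (TCP) lies between the finger pads; the fingertips stand 22 mm ahead of it and the grasp point (between the pads) lies 3 mm ahead of it; z points along the fingers, y is the line along which they close (so a half turn about z gives the same grasp; the last joint's range is limited). The gripper opens to 88 mm and grips with 3 to 60 N. Pads are 20 mm wide; open, the fingers measure 115 mm over their backs; the gripper's body (75 mm by 178 mm) begins 61 mm behind the grasp point.
Start: joints at [68.004, 20.558, 86.54, -0, 72.909, -6.595], TCP at [0.159, 0.578, 0.245] pointing down, gripper open.
Joint ranges: [-170.27, 170.27], [-57.76, 135], [12.27, 136.19], [-55.21, 235.2], [11.17, 155.16], [-170.74, 170.74]. Speed limits (degrees/s): [136.94, 136.94, 180, 180, 180, 180].

## Interface

Orientations are given as [roll, pitch, yaw] about the fixed x, y, z axes, in that order (R = Rz(yaw) Ry(pitch) Rx(roll)).
In Python, from cell import read_state, viewer, workorder gives the robot as it stands.
- The arm moves only by the tool servo_tool, never from a script. Its argument "plan" is a list of rows, each an object with "delta_pos": the shift along the tool's x, y, z in m, a list of three; "roll": the turn about the tool's z in degrees. In form: [{"delta_pos": [tx, ty, tz], "roll": roll}, ...]. A call has 1 to 12 rows; each row is the pose to reach, as a shift and turn from the pose commanded when the call began, along the tool's axes at that moment; what a row does not reach only later rows make up. A row lasts 1/10 s, in which the tool goes at most 50 mm and 8.59 degrees, less where a joint would pass 70% of its speed; a pose out of reach is approached as far as the arm can. A call with a gripper value outside its range is refused whole. "claw" is the opening, from 0 (shut) to 1 (fully open), set as the call begins (left out, the last holds). The fingers move at their own pace and stop on an object; "force" is the grip in N (left out, the last holds). Time passes only in rows, so rows that repeat a pose let the fingers close. It gives the time, the measured TCP pose, the force, the opening and the grip force at its end, in the units of the state.
- read_state(): the state, without advancing time (a new reading comes with each control period).
- viewer.get_image(name): name is "scene" or "top"; returns a dict with "pixels" (480x640x3 uint8, blue, green, red), "K" (3x3 intrinsics, pixels), "R" (3x3) and "t" (3): a world point X has camera coordinates R X + t. Camera axes: x right, y down, z forward; pixel columns grow to the right and rows downward; lengths in m; the calibration is good to about 2 mm. A picture is of the moment at which its call begins. There is no depth.
- workorder.sign_off(): hands the job in; it is judged then, once.
The state is a dict: "time": time; "q": joint angles; "qvel": joint speeds; "joint_efforts": joint torques, N m; "position": TCP position; "tool_rot": TCP orientation; "force": force on the tool from outside, world axes, zero at the start; "wrist_torque": the same for the moment, N m; "width": finger opening in m; "finger_force": force on a finger pad.
Only numpy, scipy, OpenCV 4.12 (cv2) and the standard library are available. Lean on these libraries where they do the work, as an engineer would, in place of code of your own. Each camera call takes 0.05 s, during which the arm holds its last target. There are 200 camera calls.

## Task

Four battery packs stand in a loose row in front of the mouth of the test cradle. Slide them along the bench into the cradle as one row, keeping the row together and true to the channel so that it does not jam, until the sprung contact plate is pressed in and both spring catches have snapped shut behind the last pack. Then take the voltage tester from its stand and plug it fully into the socket on top of the cradle's terminal block, without disturbing the other things on the bench.

Things in the scene. Friction and masses are not known exactly. Their poses are not given: they have to be found in the camera images.
- cradle: Test cradle, fixed to the bench. Packs slide on the bench between its aluminium walls in its own +y (roughly the robot's left; x across, z up). Origin: on the bench, on the channel axis, where the straight channel begins. Channel 65 wide, walls 45 high from y = 36 to 216; inward lips 48 high from y = 46 leave a 33 slot on top, so packs enter only by the mouth.
- channel (a point): Point on the channel axis 21 above the cradle's origin, axes as the cradle's: the inner end of the lead-in. Two steel guides, 32 high, flare from 65 wide here to about 99 wide 45 before it. Everything up to 46 past this point is open above.
- home (a point): Point on the bench, on the channel axis, 55.5 along +y from the cradle's origin: where the underside centre of the last pack (pack4) stands when the row is home, its rear face then 34.5 past the cradle's origin. The row can be pushed at most 5 mm farther, to a hard stop. Axes as the cradle's.
- contact (a joint): Sprung copper contact plate (40 x 26) at the far end of the channel, pressed by the leading pack's stud: metres pressed in, 0 = free, about 0.0105 with the row held by the catches, 0.0155 = hard stop; spring 5 to 6 N there, which can push an unlatched row back. Pushing the whole row in takes about 6 to 15 N.
- catch_l (a joint): Spring catch on the -x (robot) side of the mouth: steel arm 34 long, pivoted level with the cradle's origin, free tip pointing in at y = 34. 0 = sprung in (tip 6 mm inside the wall line), 0.09 to 0.18 rad = swung out while a pack passes. Snaps in behind a rear face that has passed its tip. 53 mm stay free between the tips.
- catch_r (a joint): The same catch on the +x (far) side of the mouth.
- pack1: Leading pack, nearest the cradle. Black battery pack with grey label panels: 62 wide (own x), 42 long (own y), 42 high, 0.16 to 0.26 kg; in the middle of its +y face (to the cradle) a brass contact stud 20 wide stands 2 proud. Origin: centre of underside. Starts 80 to 115 before the cradle's origin, roughly in line with the channel.
- pack2: Second pack, the same, behind pack1. The row starts with gaps of 3 to 8 mm, each pack up to some 5 mm out of line with and 3 degrees turned from the one before. Packs in contact stand 44 apart. A pack that enters the mouth turned by more than about 4 degrees to the channel jams there.
- pack3: Third pack, the same, behind pack2.
- pack4: Last pack, the same, behind pack3: the one to push on (its -y face, which carries a flush brass plate).
- socket (a point): Mouth of the test socket: round hole 10 in diameter, 23.5 deep, with a brass rim and 1.5 chamfer, in the middle of the top (60 above the bench, 80 x 56) of the terminal block at the far end of the cradle, 249.5 along +y from its origin. z up. Two brass binding posts 10 high stand 26 to either side of it along the cradle's x.
- tester: Plug-in voltage tester, 92 long, standing upright in its stand: brass pin 8 in diameter and 22 long below, shoulder and round black handle above (22 to 26 in diameter, amber window on top), 0.07 kg. Origin: tip of the pin, z along the handle. Plugged in fully, its shoulder rests on the block's top and its tip is 22 below it.
- tester_grip (a point): Middle of the tester's handle, 60 above its tip, diameter 22 there: where to grip.
- stand: Grey stand of the tester, fixed, 66 x 66 x 32, pin hole 10 in diameter and 23.5 deep in the middle of its top. Origin: centre of underside. Stands behind the row, in one of two places that it swaps with the swab tin.
- swab_tin: Bystander: tin of cotton swabs, 59 across, 89 high. Origin: centre of underside.
- blower: Bystander: black rubber air blower, 53 across, 101 high. Origin: centre of underside.
- film_can: Bystander: white canister with green lid, 34 across, 51 high. Origin: centre of underside.
- rangefinder: Bystander: silver and black camera, 48 x 117 x 77 high. Origin: centre of underside.
- capped_lens: Bystander: black camera lens, 78 x 89 x 112 high. Origin: centre of underside.

How it is judged:
By the outcome, as a careful person would: the job done as asked, in the order asked, and still so for the second after the job is handed in, with the robot touching nothing.
It also fails if it takes over 67 s, if anything falls off the work surface, if the arm or the gripper's body presses on something with over 40 N, if the wrist force passes 120 N, or if a joint passes its speed limit or range.

## Working session

There is one attempt and no reset: what is moved stays moved. The work goes in short steps, Python scripts to look and compute and a tool call to move; the robot and the scene stay as the last step left them, time stands still between calls to the robot, and variables do not carry over. Pictures are saved under pics/ and viewed, at most 10 in all, crops included, and the job is handed in when it is done.

Besides the shell and the picture viewer there is one more tool, called after "Call:" as name(argument=value, ...), one argument or row to a line, values as JSON. servo_tool: Moves the arm, as the interface text tells. Its arguments: {"type":"object","properties":{"plan":{"type":"array"},"claw":{"type":"number"},"force":{"type":"number"}},"required":["plan"]}

```bash
mkdir -p pics; ls; python3 - <<'E'
from cell import read_state, viewer
import cv2,numpy as np
s=read_state();print(s)
for n in("scene","top"):
    d=viewer.get_image(n);cv2.imwrite(f"pics/{n}0.png",d["pixels"]);print(n,np.array(d["K"]).round(1).tolist(),np.array(d["R"]).round(4).tolist(),np.array(d["t"]).round(4).tolist())
E
```

```text
pics
{'time': 0.0, 'q': array([ 6.80031481e+01,  2.05967492e+01,  8.65965366e+01, -3.25568410e-04,
        7.29093916e+01, -6.59542702e+00]), 'qvel': array([ 0.04443682,  0.05687133, -0.01976846, -0.01786127, -0.00896128,
        0.02377269]), 'joint_efforts': array([ 5.92852721e-04, -5.15347266e+01, -2.70738405e+01,  6.74118474e-02,
        3.43077967e-02, -1.63324480e-04]), 'position': array([0.1591248 , 0.57785612, 0.24383817]), 'tool_rot': array([-1.79897966e+02, -1.14843375e-02,  1.64598661e+02]), 'force': array([-0.45290805,  0.17854058,  0.25973079]), 'wrist_torque': array([0.05081458, 0.04846065, 0.01257961]), 'finger_force': 0.0, 'width': 0.08773663751574981}
scene [[578.0, 0.0, 321.8], [0.0, 578.0, 246.7], [0.0, 0.0, 1.0]] [[0.793, 0.6087, 0.0238], [0.312, -0.3723, -0.8741], [-0.5232, 0.7006, -0.4852]] [-0.3617, -0.1252, 1.767]
top [[505.6, 0.0, 316.2], [0.0, 505.6, 232.5], [0.0, 0.0, 1.0]] [[0.0282, -0.9996, -0.0011], [-0.9971, -0.0281, -0.0708], [0.0708, 0.0031, -0.9975]] [-0.0944, 0.521, 1.4392]
```

View pics/scene0.png

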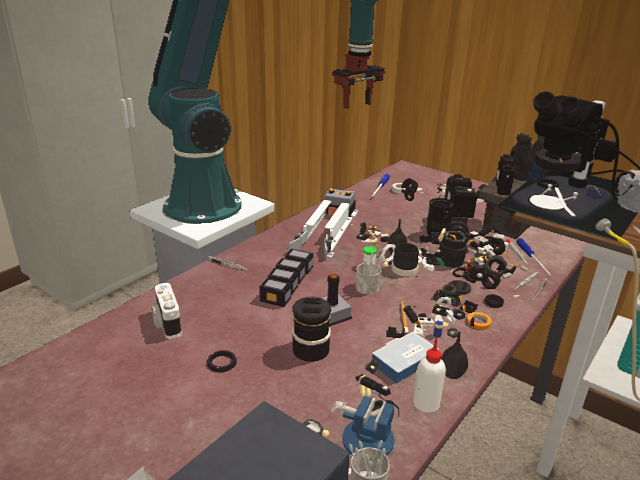

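View pics/top0.png

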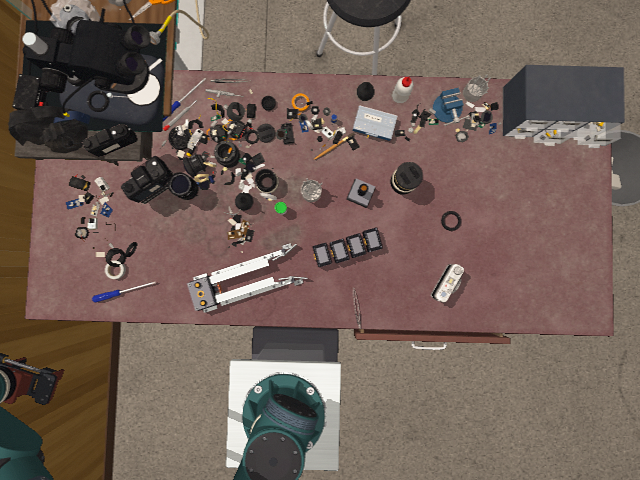

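The scene view shows the cradle at left-centre (325,215) with the packs at (287,275). In the top view, the packs sit at (322–373, 240–254), the cradle at (190–305, 245–310), the tester and stand at (362,192), the film can at (281,208) and the lens at (407,178). I'll zoom in next.

```bash
cat > h.py <<'E'
from cell import read_state, viewer
import cv2,numpy as np
def img(n): d=viewer.get_image(n); return d["pixels"],[np.array(d[k],float) for k in("K","R","t")]
def w2p(X,c): K,R,t=c; p=(R@np.array(X,float).T).T+t; p=p@K.T; return p[...,:2]/p[...,2:]
def p2w(uv,z,c):
    K,R,t=c; o=-R.T@t; d=R.T@np.linalg.solve(K,[uv[0],uv[1],1]); return o+d*(z-o[2])/d[2]
def crop(im,x0,y0,x1,y1,f,name):
    cv2.imwrite("pics/"+name,cv2.resize(im[y0:y1,x0:x1],None,fx=f,fy=f,interpolation=cv2.INTER_CUBIC))
E
python3 - <<'E'
from h import *
im,c=img("top"); np.save("top0.npy",im)
crop(im,185,170,385,315,4,"topc.png")
for uv,z in[((202,292),.06),((362,190),.09),((322,254),.042),((373,240),.042)]: print(uv,p2w(uv,z,c))
E
```

```text
(202, 292) [0.34603217 0.23268277 0.06      ]
(362, 190) [ 0.63947354 -0.20280868  0.09      ]
(322, 254) [ 0.46142242 -0.09784699  0.042     ]
(373, 240) [ 0.50512241 -0.24119084  0.042     ]
```

View pics/topc.png

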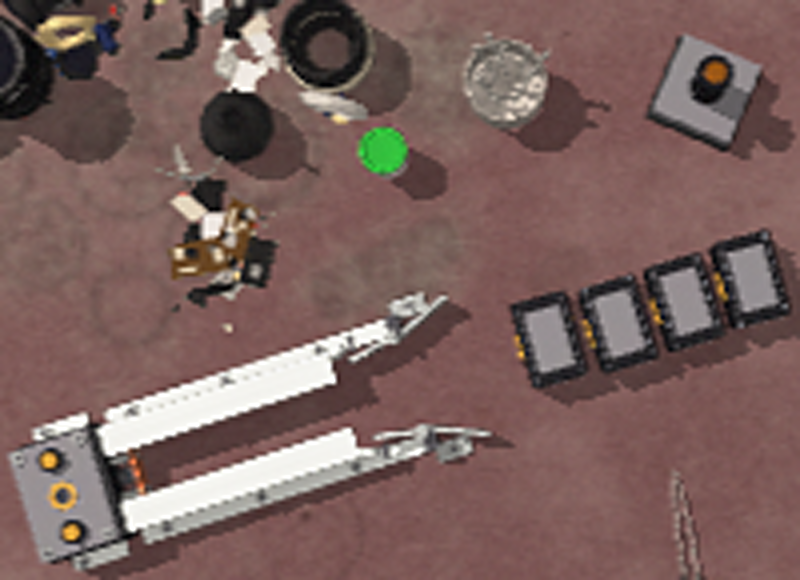

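The crop gives these positions, all in crop pixels:
- Socket (63,495), posts (50,460) and (72,532).
- Lip mouth corners (335,383) and (355,430).
- Pack labels near (552,340), (619,324), (686,302) and (752,279).
- Stand centre near (706,92), tester top (715,71).

Next I'll fit the poses.

```bash
cat > m.py <<'E'
from h import *
from scipy.optimize import least_squares
def fit(P,uv,c,g):
    P=np.array(P)
    def f(s):
        a=s[2];X=P.copy();X[:,0]=s[0]+P[:,0]*np.cos(a)-P[:,1]*np.sin(a);X[:,1]=s[1]+P[:,0]*np.sin(a)+P[:,1]*np.cos(a)
        return (w2p(X,c)-uv).ravel()
    r=least_squares(f,g); return r.x,np.abs(r.fun).max()
def labels(im,c,roi,z=.042):
    x0,y0,x1,y1=roi; f=4
    b=cv2.resize(im[y0:y1,x0:x1],None,fx=f,fy=f,interpolation=cv2.INTER_CUBIC)
    hsv=cv2.cvtColor(b,cv2.COLOR_BGR2HSV)
    m=((hsv[...,1]<50)&(hsv[...,2]>95)).astype(np.uint8)
    out=[]
    for k in cv2.findContours(m,cv2.RETR_EXTERNAL,cv2.CHAIN_APPROX_NONE)[0]:
        if cv2.contourArea(k)<1200: continue
        q=cv2.boxPoints(cv2.minAreaRect(k)); q=(q+.5)/f-.5+[x0,y0]
        W=np.array([p2w(p,z,c) for p in q])[:,:2]
        e=W[1]-W[0],W[2]-W[1]; l=max(e,key=np.linalg.norm); l=l*np.sign(l[0])
        out.append((*W.mean(0).round(4),round(float(np.degrees(np.arctan2(l[1],l[0]))),1),[round(float(np.linalg.norm(x)),4) for x in e]))
    return out
E
python3 - <<'E'
from m import *
im,c=img("top")
u=lambda p:(np.array(p,float)+.5)/4-.5+[185,170]
s,e=fit([[0,.2495,.06],[.026,.2495,.07],[-.026,.2495,.07],[.0165,.046,.048],[-.0165,.046,.048]],u([[63,495],[50,460],[72,532],[335,383],[355,430]]),c,[.42,0,.28])
print("cradle",s[:2],np.degrees(s[2]),"err px",e)
for r in labels(im,c,(305,220,390,275)): print(r)
for r in labels(im,c,(340,172,380,212),.032): print("stand",r)
print("tester top",p2w(u([715,71]),.102,c))
a=s[2];R=np.array([[np.cos(a),-np.sin(a)],[np.sin(a),np.cos(a)]])
for n,p in(("socket",[0,.2495]),("home",[0,.0555])):print(n,s[:2]+R@p)
for r in labels(im,c,(305,220,390,275)): print("in cradle",R.T@(np.array(r[:2])-s[:2]),r[2]-np.degrees(a))
E
```

```text
cradle [0.4241705  0.00093785] 19.256761841365538 err px 0.7946864710661998
(np.float64(0.4604), np.float64(-0.0971), 17.5, [0.0276, 0.0443])
(np.float64(0.473), np.float64(-0.1464), 22.6, [0.0329, 0.0457])
(np.float64(0.4899), np.float64(-0.1943), 10.9, [0.0336, 0.0463])
(np.float64(0.507), np.float64(-0.2384), 16.7, [0.0307, 0.0447])
stand (np.float64(0.6441), np.float64(-0.2054), 68.1, [0.0619, 0.0624])
tester top [ 0.64491429 -0.20537908  0.102     ]
socket [0.34188488 0.23647836]
home [0.40586648 0.05333264]
in cradle [ 0.00186938 -0.10450121] -1.7567618413655381
in cradle [-0.00249483 -0.15519839] 3.3432381586344633
in cradle [-0.0023379  -0.20599204] -8.356761841365538
in cradle [-0.00073892 -0.25326427] -2.556761841365539
```

Call:
servo_tool(
  plan=[
    {"delta_pos": [-0.354, -0.191, 0], "roll": 55.3},
    {"delta_pos": [-0.354, -0.191, 0], "roll": 55.3},
    {"delta_pos": [-0.354, -0.191, 0], "roll": 55.3},
    {"delta_pos": [-0.354, -0.191, 0], "roll": 55.3},
    {"delta_pos": [-0.354, -0.191, 0], "roll": 55.3},
    {"delta_pos": [-0.354, -0.191, 0], "roll": 55.3},
    {"delta_pos": [-0.354, -0.191, 0], "roll": 55.3},
    {"delta_pos": [-0.468, -0.572, 0.05], "roll": 55.3},
    {"delta_pos": [-0.468, -0.572, 0.05], "roll": 55.3},
    {"delta_pos": [-0.468, -0.572, 0.05], "roll": 55.3},
    {"delta_pos": [-0.468, -0.572, 0.05], "roll": 55.3},
    {"delta_pos": [-0.468, -0.572, 0.05], "roll": 55.3},
  ],
  claw=1,
)

```text
time: 1.4
position: [0.4385, 0.0876, 0.2161]
tool_rot: [180.0, 0.0, 109.3]
force: [0.8, -0.1, 1.1]
width: 0.088
finger_force: 0.0
```

Call:
servo_tool(
  plan=[
    {"delta_pos": [-0.182, -0.042, 0.1], "roll": 0},
    {"delta_pos": [-0.182, -0.042, 0.1], "roll": 0},
    {"delta_pos": [-0.182, -0.042, 0.1], "roll": 0},
    {"delta_pos": [-0.182, -0.042, 0.1], "roll": 0},
    {"delta_pos": [-0.182, -0.042, 0.136], "roll": 0},
    {"delta_pos": [-0.182, -0.042, 0.136], "roll": 0},
    {"delta_pos": [-0.182, -0.042, 0.136], "roll": 0},
  ],
)

```text
time: 2.1
position: [0.458, -0.0956, 0.08]
tool_rot: [-179.9, -0.1, 109.2]
force: [0.4, 0.9, -0.1]
width: 0.0874
finger_force: 0.0
```

```bash
cat >> h.py <<'E'
def cr(p,o=(.4242,.0009),a=19.26):
    a=np.radians(a);R=np.array([[np.cos(a),-np.sin(a)],[np.sin(a),np.cos(a)]]);return (R.T@(np.array(p[:2])-o)*1000).round(1)
E
python3 - <<'E'
from m import *
s=read_state();print(s["position"],s["tool_rot"],"cradle xy mm",cr(s["position"]))
im,c=img("top"); crop(im,185,170,385,315,4,"above.png")
E
```

```text
[ 0.45800813 -0.09564295  0.07999513] [-1.79857707e+02 -1.29462762e-01  1.09249864e+02] cradle xy mm [ 1.000e-01 -1.023e+02]
```

View pics/above.png

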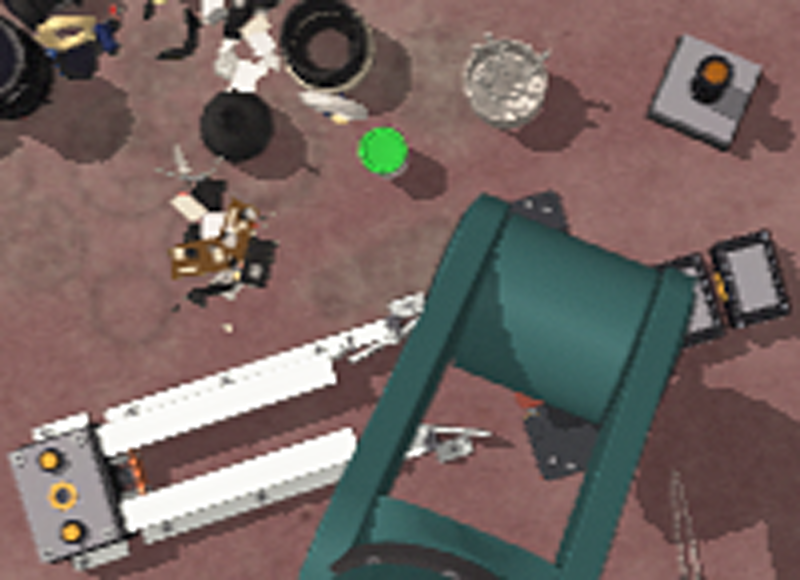

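The arm hides pack1; only pack4 at (752,279) and part of pack3 are visible. The tool is on the channel axis as measured, so I'll go down and square pack1.

Call:
servo_tool(
  plan=[
    {"delta_pos": [-0.002, 0, 0.03], "roll": 0},
    {"delta_pos": [-0.002, 0, 0.05], "roll": 0},
    {"delta_pos": [-0.002, 0, 0.05], "roll": 0},
  ],
)

```text
time: 2.45
position: [0.4595, -0.0967, 0.0305]
tool_rot: [-180.0, -0.0, 109.4]
force: [-0.3, 1.0, 0.0]
width: 0.0876
finger_force: 0.0
```

Call:
servo_tool(
  plan=[
    {"delta_pos": [0, 0, 0], "roll": 0},
    {"delta_pos": [0, 0, 0], "roll": 0},
    {"delta_pos": [0, 0, 0], "roll": 0},
    {"delta_pos": [0, 0, 0], "roll": 0},
    {"delta_pos": [0, 0, 0], "roll": 0},
  ],
  claw=0,
  force=15,
)

```text
time: 2.95
position: [0.4604, -0.0982, 0.0313]
tool_rot: [179.9, 0.1, 109.3]
force: [-0.5, 0.9, 9.8]
width: 0.062
finger_force: 14.9
```

Call:
servo_tool(
  plan=[
    {"delta_pos": [0, 0, 0], "roll": 0},
    {"delta_pos": [0, 0, 0], "roll": 0},
    {"delta_pos": [0, 0, 0], "roll": 0},
    {"delta_pos": [0, 0, -0.05], "roll": 0},
    {"delta_pos": [-0.025, 0, -0.05], "roll": 0},
    {"delta_pos": [-0.05, 0, -0.05], "roll": 0},
    {"delta_pos": [-0.05, 0, -0.05], "roll": 0},
    {"delta_pos": [-0.05, 0, 0], "roll": 0},
    {"delta_pos": [-0.05, 0, 0], "roll": 0},
  ],
  claw=1,
)

```text
time: 3.85
position: [0.4718, -0.1431, 0.0255]
tool_rot: [-179.5, -0.5, 109.3]
force: [-2.0, 0.0, 0.1]
width: 0.0877
finger_force: 0.0
```

Call:
servo_tool(
  plan=[
    {"delta_pos": [0, 0, 0], "roll": 0},
    {"delta_pos": [0, 0, 0], "roll": 0},
    {"delta_pos": [0, 0, 0], "roll": 0},
    {"delta_pos": [0, 0, 0], "roll": 0},
    {"delta_pos": [0.004, 0, 0], "roll": 0},
    {"delta_pos": [0.007, 0, 0], "roll": 0},
    {"delta_pos": [0.007, 0, 0], "roll": 0},
  ],
  claw=0,
  force=15,
)

```text
time: 4.55
position: [0.4761, -0.1397, 0.0319]
tool_rot: [179.8, 0.2, 109.3]
force: [0.5, -2.9, 6.2]
width: 0.0618
finger_force: 15.0
```

```bash
python3 - <<'E'
from m import *
s=read_state();print(s["position"],s["tool_rot"],s["width"],s["force"],"cradle xy mm",cr(s["position"]))
E
```

```text
[ 0.47611865 -0.13969886  0.03190295] [179.79478277   0.23825864 109.33396978] 0.061822078678378245 [ 0.46714784 -2.87264917  6.15658142] cradle xy mm [   2.6 -149.9]
```

Call:
servo_tool(
  plan=[
    {"delta_pos": [0, 0, 0], "roll": 0},
    {"delta_pos": [0, 0, 0], "roll": 0},
    {"delta_pos": [0, 0, 0], "roll": 0},
    {"delta_pos": [0, 0, -0.05], "roll": 0},
    {"delta_pos": [-0.025, 0, -0.05], "roll": 0},
    {"delta_pos": [-0.058, 0, -0.05], "roll": 0},
    {"delta_pos": [-0.058, 0, -0.05], "roll": 0},
    {"delta_pos": [-0.058, 0, 0], "roll": 0},
    {"delta_pos": [-0.058, 0, 0], "roll": 0},
  ],
  claw=1,
)

```text
time: 5.45
position: [0.4888, -0.1911, 0.0255]
tool_rot: [-179.6, -0.5, 109.3]
force: [-1.1, 1.5, -0.7]
width: 0.0879
finger_force: 0.0
```

Call:
servo_tool(
  plan=[
    {"delta_pos": [0, 0, 0], "roll": 0},
    {"delta_pos": [0, 0, 0], "roll": 0},
    {"delta_pos": [0, 0, 0], "roll": 0},
    {"delta_pos": [0, 0, 0], "roll": 0},
    {"delta_pos": [0.007, 0, 0], "roll": 0},
    {"delta_pos": [0.014, 0, 0], "roll": 0},
    {"delta_pos": [0.014, 0, 0], "roll": 0},
  ],
  claw=0,
  force=15,
)

```text
time: 6.15
position: [0.4907, -0.1809, 0.0319]
tool_rot: [179.8, 0.3, 109.3]
force: [2.5, -1.3, 7.9]
width: 0.0618
finger_force: 15.0
```

```bash
python3 - <<'E'
from m import *
s=read_state();print(s["position"],s["tool_rot"],s["width"],s["force"],"cradle xy mm",cr(s["position"]))
E
```

```text
[ 0.49072309 -0.18089565  0.03194088] [179.78244846   0.25257045 109.32918687] 0.061774484491006615 [ 2.52717168 -1.27142504  7.94229961] cradle xy mm [   2.8 -193.6]
```

Call:
servo_tool(
  plan=[
    {"delta_pos": [0, 0, 0], "roll": 0},
    {"delta_pos": [0, 0, 0], "roll": 0},
    {"delta_pos": [0, 0, 0], "roll": 0},
    {"delta_pos": [0, 0, -0.05], "roll": 0},
    {"delta_pos": [-0.025, 0, -0.05], "roll": 0},
    {"delta_pos": [-0.06, 0, -0.05], "roll": 0},
    {"delta_pos": [-0.06, 0, -0.05], "roll": 0},
    {"delta_pos": [-0.06, 0, 0], "roll": 0},
    {"delta_pos": [-0.06, 0, 0], "roll": 0},
  ],
  claw=1,
)

```text
time: 7.05
position: [0.5039, -0.2341, 0.0252]
tool_rot: [-179.6, -0.5, 109.3]
force: [-1.4, 2.3, -0.5]
width: 0.0878
finger_force: 0.0
```

Call:
servo_tool(
  plan=[
    {"delta_pos": [0, 0, 0], "roll": 0},
    {"delta_pos": [0, 0, 0], "roll": 0},
    {"delta_pos": [0, 0, 0], "roll": 0},
    {"delta_pos": [0, 0, 0], "roll": 0},
    {"delta_pos": [0.007, 0, 0], "roll": 0},
    {"delta_pos": [0.014, 0, 0], "roll": 0},
    {"delta_pos": [0.017, 0, 0], "roll": 0},
    {"delta_pos": [0.017, 0, 0], "roll": 0},
  ],
  claw=0,
  force=30,
)

```text
time: 7.85
position: [0.5049, -0.2217, 0.0319]
tool_rot: [179.8, 0.3, 109.3]
force: [1.8, -1.1, 7.8]
width: 0.0626
finger_force: 29.8
```

```bash
python3 - <<'E'
from m import *
s=read_state();print(s["position"],s["tool_rot"],s["width"],s["force"],"cradle xy mm",cr(s["position"]))
im,c=img("top"); crop(im,185,200,385,315,4,"row.png")
E
```

```text
[ 0.50488804 -0.22172285  0.03192218] [179.80438441   0.26558644 109.33245492] 0.06264280098248752 [ 1.75287624 -1.11257702  7.81356324] cradle xy mm [   2.7 -236.8]
```

View pics/row.png

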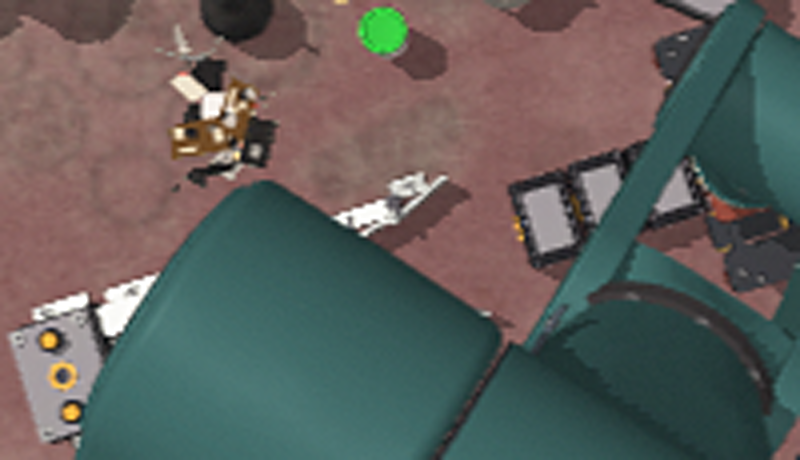

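Packs 1–3 now stand tight and in line at (548,217), (603,192) and (675,187); the stud leads at (519,229). Nothing else has moved. I'll check the lateral offset with one measurement.

```bash
python3 - <<'E'
from m import *
im,c=img("top")
for r in labels(im,c,(310,235,362,272)): print(r, cr(r[:2]))
E
```

```text
(np.float64(0.461), np.float64(-0.097), 17.5, [0.0345, 0.045]) [   2.4 -104.6]
(np.float64(0.4791), np.float64(-0.1346), 14.0, [0.0301, 0.039]) [   7.1 -146. ]
```

Call:
servo_tool(
  plan=[
    {"delta_pos": [0.006, 0, -0.001], "roll": 0},
    {"delta_pos": [0.018, 0, -0.002], "roll": 0},
    {"delta_pos": [0.033, 0, -0.002], "roll": 0},
    {"delta_pos": [0.048, 0, -0.002], "roll": 0},
    {"delta_pos": [0.063, 0, -0.002], "roll": 0},
    {"delta_pos": [0.07, 0, -0.002], "roll": 0},
    {"delta_pos": [0.07, 0, -0.002], "roll": 0},
  ],
)

```text
time: 8.65
position: [0.4779, -0.1524, 0.032]
tool_rot: [-179.9, -0.2, 109.4]
force: [-0.4, 3.5, 3.9]
width: 0.0621
finger_force: 29.7
```

```bash
python3 - <<'E'
from m import *
s=read_state();print(s["position"],s["tool_rot"],s["width"],s["force"],"cradle xy mm",cr(s["position"]))
E
```

```text
[ 0.47785681 -0.15235916  0.03198742] [-1.79886647e+02 -1.68487247e-01  1.09351934e+02] 0.062127591615872134 [-0.43650195  3.48790688  3.92359144] cradle xy mm [ 1.000e-01 -1.624e+02]
```

Call:
servo_tool(
  plan=[
    {"delta_pos": [0.006, 0, -0.001], "roll": 0},
    {"delta_pos": [0.015, 0, -0.001], "roll": 0},
    {"delta_pos": [0.025, 0, -0.001], "roll": 0},
    {"delta_pos": [0.035, 0, -0.001], "roll": 0},
    {"delta_pos": [0.045, 0, -0.001], "roll": 0},
    {"delta_pos": [0.05, 0, -0.001], "roll": 0},
  ],
)

```text
time: 9.25
position: [0.4624, -0.1067, 0.0331]
tool_rot: [-180.0, -0.0, 109.3]
force: [0.4, -4.3, -4.4]
width: 0.0626
finger_force: 29.8
```

Call:
servo_tool(
  plan=[
    {"delta_pos": [0.01, 0, 0], "roll": 0},
    {"delta_pos": [0.02, 0, 0], "roll": 0},
    {"delta_pos": [0.03, 0, 0], "roll": 0},
    {"delta_pos": [0.04, 0, 0], "roll": 0},
    {"delta_pos": [0.05, 0, 0], "roll": 0},
    {"delta_pos": [0.05, 0, 0], "roll": 0},
  ],
)

```text
time: 9.85
position: [0.4451, -0.0587, 0.0331]
tool_rot: [-179.9, -0.1, 109.3]
force: [0.3, -0.6, -3.1]
width: 0.0622
finger_force: 29.8
```

```bash
python3 - <<'E'
from m import *
s=read_state();print(s["position"],s["tool_rot"],s["width"],s["force"],"cradle xy mm",cr(s["position"]))
im,c=img("scene"); crop(im,230,180,380,300,5,"in.png")
E
```

```text
[ 0.44506776 -0.05866265  0.03307878] [-1.79908013e+02 -1.07755814e-01  1.09326438e+02] 0.06215312757675564 [ 0.25148267 -0.6449457  -3.08653638] cradle xy mm [  0.1 -63.1]
```

View pics/in.png

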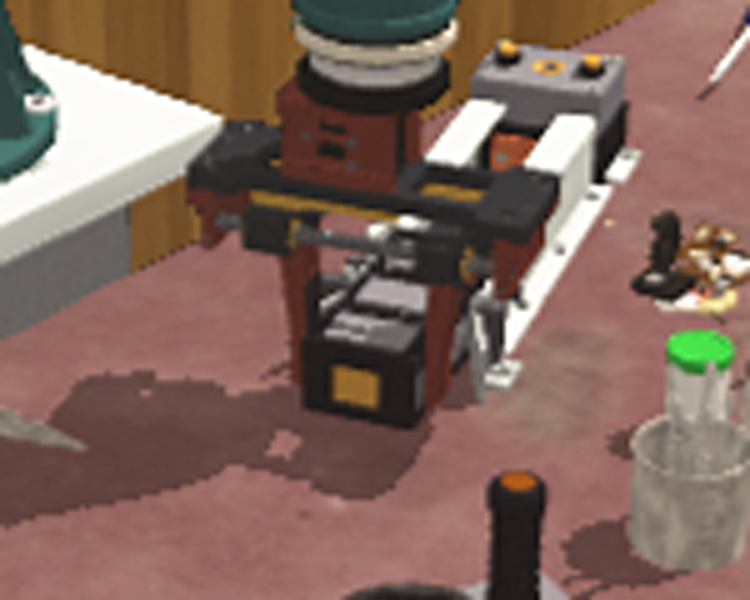

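Pack4 is between the fingers at the mouth, at (362,375), and the row is straight between the guides. I'll regrip from behind it.

Call:
servo_tool(
  plan=[
    {"delta_pos": [0, 0, 0], "roll": 0},
    {"delta_pos": [0, 0, 0], "roll": 0},
    {"delta_pos": [0, 0, 0], "roll": 0},
    {"delta_pos": [0, 0, -0.03], "roll": 0},
    {"delta_pos": [0, 0, -0.055], "roll": 0},
    {"delta_pos": [-0.03, 0, -0.055], "roll": 0},
    {"delta_pos": [-0.044, 0, -0.055], "roll": 0},
  ],
  claw=1,
)

```text
time: 10.6
position: [0.4629, -0.1036, 0.0893]
tool_rot: [179.8, 0.1, 109.3]
force: [-0.9, 0.2, 0.2]
width: 0.0876
finger_force: 0.0
```

Call:
servo_tool(
  plan=[
    {"delta_pos": [0, 0, 0], "roll": 0},
    {"delta_pos": [0, 0, 0], "roll": 0},
    {"delta_pos": [0, 0, 0], "roll": 0},
    {"delta_pos": [0, 0, 0], "roll": 0},
    {"delta_pos": [0, 0, 0], "roll": 0},
    {"delta_pos": [0, 0, 0.03], "roll": 0},
    {"delta_pos": [0, 0, 0.057], "roll": 0},
    {"delta_pos": [0, 0, 0.057], "roll": 0},
  ],
  claw=0.15,
)

```text
time: 11.4
position: [0.4588, -0.1008, 0.0289]
tool_rot: [-179.8, -0.2, 109.3]
force: [-0.4, 1.2, 0.1]
width: 0.0273
finger_force: 0.0
```

```bash
python3 - <<'E'
from m import *
s=read_state();print(s["position"],s["tool_rot"],s["width"],s["force"],"cradle xy mm",cr(s["position"]))
E
```

```text
[ 0.4588467  -0.10078838  0.02894116] [-179.75071291   -0.20368005  109.31729597] 0.02726563072823772 [-0.37540521  1.24279659  0.1116081 ] cradle xy mm [  -0.8 -107.4]
```

Call:
servo_tool(
  plan=[
    {"delta_pos": [0.005, 0, 0], "roll": 0},
    {"delta_pos": [0.01, 0, 0], "roll": 0},
    {"delta_pos": [0.015, 0, 0], "roll": 0},
    {"delta_pos": [0.022, 0, 0], "roll": 0},
    {"delta_pos": [0.032, 0, 0], "roll": 0},
    {"delta_pos": [0.042, 0, 0], "roll": 0},
    {"delta_pos": [0.052, 0, 0], "roll": 0},
    {"delta_pos": [0.062, 0, 0], "roll": 0},
    {"delta_pos": [0.065, 0, 0], "roll": 0},
  ],
)

```text
time: 12.3
position: [0.4415, -0.0408, 0.0325]
tool_rot: [179.8, 0.2, 109.4]
force: [1.8, -8.0, 0.9]
width: 0.0132
finger_force: 3.7
```

```bash
python3 - <<'E'
from m import *
s=read_state();print(s["position"],s["tool_rot"],s["width"],s["force"],"cradle xy mm",cr(s["position"]))
E
```

```text
[ 0.4415488  -0.04082582  0.03247954] [179.7877127    0.20682859 109.38752601] 0.01320398051574985 [ 1.82675891 -8.02885057  0.90113005] cradle xy mm [  2.6 -45.1]
```

Call:
servo_tool(
  plan=[
    {"delta_pos": [0.01, 0, 0], "roll": 0},
    {"delta_pos": [0.02, 0, 0], "roll": 0},
    {"delta_pos": [0.03, 0, 0], "roll": 0},
    {"delta_pos": [0.04, 0, 0], "roll": 0},
    {"delta_pos": [0.045, 0, 0], "roll": 0},
    {"delta_pos": [0.045, 0, 0], "roll": 0},
  ],
)

```text
time: 12.9
position: [0.4266, 0.002, 0.0323]
tool_rot: [179.8, 0.1, 109.4]
force: [2.1, -2.5, 1.1]
width: 0.0135
finger_force: 1.4
```

```bash
python3 - <<'E'
from m import *
s=read_state();print(s["position"],s["tool_rot"],s["width"],s["force"],"cradle xy mm",cr(s["position"]))
E
```

```text
[0.42661367 0.00199255 0.03233228] [1.79786945e+02 1.38873086e-01 1.09353996e+02] 0.0134670239138298 [ 2.13562817 -2.47727109  1.12512789] cradle xy mm [2.6 0.2]
```

Call:
servo_tool(
  plan=[
    {"delta_pos": [0.008, -0.001, 0], "roll": 0},
    {"delta_pos": [0.016, -0.001, 0], "roll": 0},
    {"delta_pos": [0.021, -0.001, 0], "roll": 0},
    {"delta_pos": [0.024, -0.001, 0], "roll": 0},
    {"delta_pos": [0.024, -0.001, 0], "roll": 0},
  ],
)

```text
time: 13.4
position: [0.4191, 0.0234, 0.0324]
tool_rot: [179.7, 0.2, 109.4]
force: [3.7, -8.0, 3.5]
width: 0.0135
finger_force: 4.1
```

```bash
python3 - <<'E'
from m import *
s=read_state();print(s["position"],s["tool_rot"],s["width"],s["force"],"cradle xy mm",cr(s["position"]))
E
```

```text
[0.41907563 0.02341829 0.03242471] [179.69440576   0.22422813 109.37186984] 0.01353163068893009 [ 3.71353712 -8.01511402  3.50930711] cradle xy mm [ 2.6 22.9]
```

Call:
servo_tool(
  plan=[
    {"delta_pos": [0.002, 0, 0], "roll": 0},
    {"delta_pos": [0.004, 0, 0], "roll": 0},
    {"delta_pos": [0.004, 0, 0], "roll": 0},
    {"delta_pos": [0.004, 0, 0], "roll": 0},
  ],
)

```text
time: 13.8
position: [0.418, 0.0269, 0.0324]
tool_rot: [179.7, 0.2, 109.4]
force: [4.5, -9.4, 3.5]
width: 0.0133
finger_force: 5.1
```

```bash
python3 - <<'E'
from m import *
s=read_state();print(s["position"],s["tool_rot"],s["width"],s["force"],"cradle xy mm",cr(s["position"]))
im,c=img("scene"); crop(im,280,180,370,255,8,"catch.png")
E
```

```text
[0.41798568 0.02686683 0.03241352] [179.68505628   0.23603677 109.36289886] 0.01326640812238276 [ 4.45355715 -9.36184516  3.53395945] cradle xy mm [ 2.7 26.6]
```

View pics/catch.png

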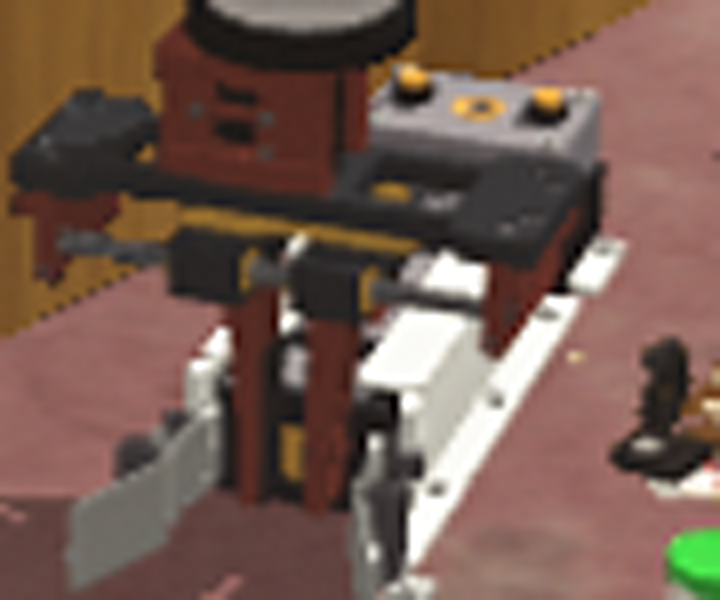

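Both fingers press pack4's rear face just inside the mouth, at (290,455). There's no hard stop yet, so I'll push a little more.

Call:
servo_tool(
  plan=[
    {"delta_pos": [0.0015, 0, 0], "roll": 0},
    {"delta_pos": [0.003, 0, 0], "roll": 0},
    {"delta_pos": [0.003, 0, 0], "roll": 0},
    {"delta_pos": [0.003, 0, 0], "roll": 0},
  ],
)

```text
time: 14.25
position: [0.4172, 0.0296, 0.0324]
tool_rot: [179.7, 0.2, 109.4]
force: [4.3, -10.2, 3.4]
width: 0.0135
finger_force: 5.6
```

```bash
python3 - <<'E'
from m import *
s=read_state();print(s["position"],s["width"],s["force"],"cradle xy mm",cr(s["position"]))
E
```

```text
[0.41715447 0.02956376 0.03241663] 0.013527258731308701 [  4.32617768 -10.16130743   3.41173511] cradle xy mm [ 2.8 29.4]
```

Call:
servo_tool(
  plan=[
    {"delta_pos": [0.001, 0, 0], "roll": 0},
    {"delta_pos": [0.002, 0, 0], "roll": 0},
    {"delta_pos": [0.002, 0, 0], "roll": 0},
    {"delta_pos": [0.002, 0, 0], "roll": 0},
  ],
)

```text
time: 14.65
position: [0.4168, 0.0309, 0.0325]
tool_rot: [179.7, 0.3, 109.4]
force: [4.8, -14.8, 3.9]
width: 0.0133
finger_force: 7.8
```

Call:
servo_tool(
  plan=[
    {"delta_pos": [-0.003, 0, 0], "roll": 0},
    {"delta_pos": [-0.006, 0, 0], "roll": 0},
    {"delta_pos": [-0.008, 0, 0], "roll": 0},
    {"delta_pos": [-0.008, 0, 0], "roll": 0},
    {"delta_pos": [-0.008, 0, 0], "roll": 0},
  ],
)

```text
time: 15.15
position: [0.415, 0.0253, 0.0311]
tool_rot: [-180.0, -0.0, 109.3]
force: [-0.7, -0.3, 0.5]
width: 0.013
finger_force: 0.3
```

```bash
python3 - <<'E'
from m import *
s=read_state();print(s["position"],s["width"],s["force"],"cradle xy mm",cr(s["position"]))
E
```

```text
[0.41499133 0.02528864 0.03112389] 0.012996871895501153 [-0.73329322 -0.32936183  0.48793359] cradle xy mm [-0.6 26.1]
```

The hard stop registered, and on backing off the row stayed put with no spring push. That means the catches hold. I'll retreat and go over the tester.

Call:
servo_tool(
  plan=[
    {"delta_pos": [-0.03, 0, 0], "roll": 0},
    {"delta_pos": [-0.06, 0, 0], "roll": 0},
    {"delta_pos": [-0.07, 0, -0.045], "roll": 0},
    {"delta_pos": [-0.08, 0, -0.09], "roll": 0},
    {"delta_pos": [-0.1, 0, -0.13], "roll": 0},
    {"delta_pos": [-0.294, 0.14, -0.13], "roll": 0},
    {"delta_pos": [-0.294, 0.14, -0.13], "roll": 0},
    {"delta_pos": [-0.294, 0.14, -0.13], "roll": 0},
    {"delta_pos": [-0.294, 0.14, -0.13], "roll": 0},
    {"delta_pos": [-0.294, 0.14, -0.13], "roll": 0},
    {"delta_pos": [-0.294, 0.14, -0.13], "roll": 0},
    {"delta_pos": [-0.294, 0.14, -0.13], "roll": 0},
  ],
  claw=0.6,
)

```text
time: 16.35
position: [0.6443, -0.2057, 0.1601]
tool_rot: [-179.9, -0.1, 109.3]
force: [0.1, -0.3, -0.6]
width: 0.0526
finger_force: 0.0
```

```bash
python3 - <<'E'
from m import *
s=read_state();print(s["position"],s["width"],s["force"])
im,c=img("scene"); 
a=cv2.resize(im[185:245,285:375],None,fx=5,fy=5,interpolation=cv2.INTER_CUBIC)
b=cv2.resize(im[245:345,290:380],None,fx=5*.6,fy=5*.6,interpolation=cv2.INTER_CUBIC)
b=cv2.copyMakeBorder(b,0,0,0,0,0)
h=max(a.shape[0],b.shape[0]);p=lambda x:cv2.copyMakeBorder(x,0,h-x.shape[0],0,0,0)
cv2.imwrite("pics/both.png",np.hstack([p(a),p(b)]))
E
```

```text
[ 0.64426248 -0.20574911  0.16008999] 0.05257250981012955 [ 0.05125541 -0.2966433  -0.64263996]
```

View pics/both.png

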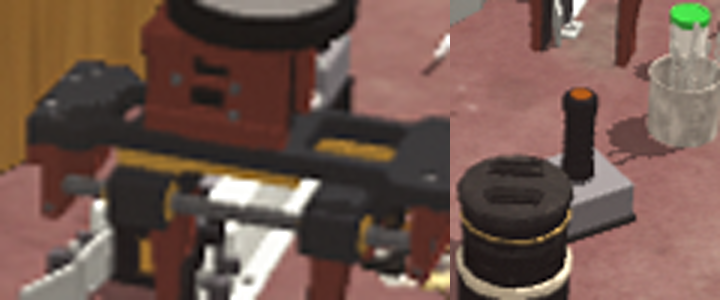

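The gripper hangs above the tester, whose top shows at (580,95) in the right-hand crop. I'll check that against the projection, along with the tracking of the tool.

```bash
python3 - <<'E'
from m import *
im,c=img("scene"); print("pred",w2p([.6445,-.2054,.102],c),"seen 333,276.5", p2w((333,276.5),.102,c))
hsv=cv2.cvtColor(im,cv2.COLOR_BGR2HSV)[268:285,322:345]
m=(hsv[...,1]>150)&(hsv[...,0]<20)&(hsv[...,2]>90); v,u=np.nonzero(m);print(len(u),u.mean()+322,v.mean()+268,p2w((u.mean()+322,v.mean()+268),.102,c))
t=np.load("top0.npy");_,c=img("top")
hsv=cv2.cvtColor(t,cv2.COLOR_BGR2HSV)[180:196,355:372]
m=(hsv[...,1]>150)&(hsv[...,0]<20)&(hsv[...,2]>90); v,u=np.nonzero(m);print(len(u),p2w((u.mean()+355,v.mean()+180),.102,c))
print(read_state()["position"])
E
```

```text
pred [334.29081229 276.27663538] seen 333,276.5 [ 0.64290784 -0.20789121  0.102     ]
24 333.2916666666667 275.7083333333333 [ 0.64148436 -0.20491974  0.102     ]
24 [ 0.64410981 -0.20539645  0.102     ]
[ 0.64315569 -0.20465998  0.16077792]
```

Call:
servo_tool(
  plan=[
    {"delta_pos": [0, 0, 0.03], "roll": 0},
    {"delta_pos": [0, 0, 0.06], "roll": 0},
    {"delta_pos": [0, 0, 0.087], "roll": 0},
    {"delta_pos": [0, 0, 0.087], "roll": 0},
    {"delta_pos": [0, 0, 0.087], "roll": 0},
  ],
)

```text
time: 17.0
position: [0.644, -0.2052, 0.0746]
tool_rot: [-179.9, -0.0, 109.3]
force: [0.0, 0.8, -0.2]
width: 0.0529
finger_force: 0.0
```

Call:
servo_tool(
  plan=[
    {"delta_pos": [0, 0, 0], "roll": 0},
    {"delta_pos": [0, 0, 0], "roll": 0},
    {"delta_pos": [0, 0, 0], "roll": 0},
    {"delta_pos": [0, 0, 0], "roll": 0},
    {"delta_pos": [0, 0, 0], "roll": 0},
    {"delta_pos": [0, 0, 0], "roll": 0},
  ],
  claw=0,
  force=20,
)

```text
time: 17.6
position: [0.6453, -0.2063, 0.0751]
tool_rot: [180.0, 0.1, 109.3]
force: [-1.6, 0.1, 5.3]
width: 0.0248
finger_force: 20.0
```

```bash
python3 - <<'E'
from m import *
for i in range(4):
    s=read_state();print(s["position"],s["tool_rot"],s["width"],s["force"],s["finger_force"]); img("top")
E
```

```text
[ 0.64534138 -0.20634879  0.07509322] [1.79954585e+02 6.14507600e-02 1.09300931e+02] 0.02478282859647148 [-1.56163794  0.10859472  5.30611503] 20.000425929392804
[ 0.64532656 -0.20639928  0.07508752] [1.79956521e+02 6.40932532e-02 1.09299934e+02] 0.025001207967999216 [-1.15205962 -0.09530083  6.14027722] 20.000399064083467
[ 0.64535336 -0.20641191  0.07509568] [1.79952732e+02 6.40732681e-02 1.09295243e+02] 0.02512507088955432 [-1.5151931  -0.03602797  5.59820835] 20.000458165013697
[ 0.64533951 -0.20638332  0.07510485] [1.79954877e+02 6.37600178e-02 1.09298603e+02] 0.025358674567567383 [-0.1405296  -0.01592009  5.68280748] 20.000413634843426
```

Call:
servo_tool(
  plan=[
    {"delta_pos": [0, 0, -0.015], "roll": 0},
    {"delta_pos": [0, 0, -0.03], "roll": 0},
    {"delta_pos": [0, 0, -0.06], "roll": 0},
    {"delta_pos": [0, 0, -0.1], "roll": 0},
    {"delta_pos": [0, 0, -0.1], "roll": 0},
    {"delta_pos": [0, 0, -0.1], "roll": 0},
  ],
  force=30,
)

```text
time: 18.4
position: [0.6457, -0.2063, 0.1765]
tool_rot: [179.9, 0.1, 109.3]
force: [0.4, 0.5, -1.3]
width: 0.0249
finger_force: 30.0
```

```bash
python3 - <<'E'
from m import *
s=read_state();print(s["position"],s["tool_rot"],s["width"],s["force"],s["finger_force"])
im,c=img("scene"); p=np.array(s["position"]);print("tip pred",w2p(p-[0,0,.063],c), "grip",w2p(p-[0,0,.003],c))
t,_=img("top")
a=cv2.resize(im[195:315,280:390],None,fx=4,fy=4,interpolation=cv2.INTER_CUBIC)
b=cv2.resize(t[220:310,185:275],None,fx=4,fy=4,interpolation=cv2.INTER_CUBIC)
cv2.imwrite("pics/lift.png",np.hstack([a,cv2.copyMakeBorder(b,0,a.shape[0]-b.shape[0],0,0,0)]))
E
```

```text
[ 0.64566996 -0.20633079  0.17648081] [1.79862685e+02 1.38018339e-01 1.09303477e+02] 0.0249166322511996 [ 0.35048734  0.50441654 -1.27261393] 29.99993787110725
tip pred [334.6586067  272.05827738] grip [335.65834818 247.42260096]
```

View pics/lift.png

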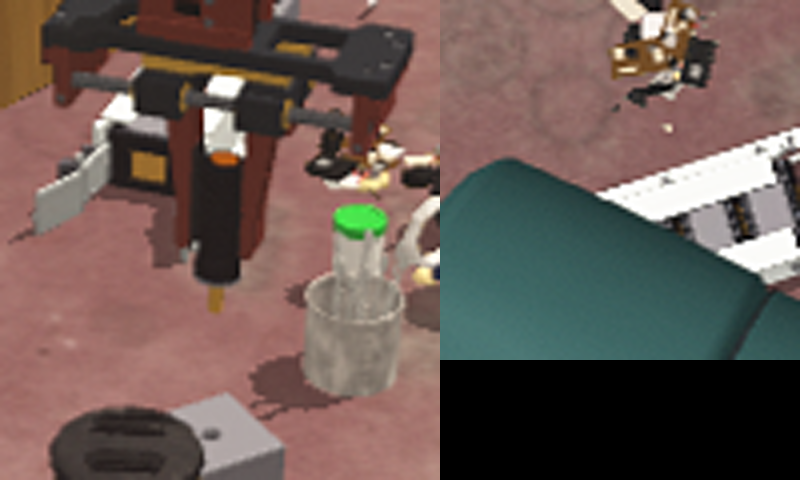

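The tester is gripped upright with its tip at (215,310) in the left crop, within about 1 px of the prediction. The stand hole is empty at (212,434). The row is still in place, with pack4's brass plate at (148,167). Next I'll locate the socket precisely.

```bash
python3 - <<'E'
from m import *
for n,box,im in(("top",(193,288,209,300),np.load("top0.npy")),("scene",(325,180,356,204),cv2.imread("pics/scene0.png"))):
    _,c=img(n); print(n,"pred socket px",w2p([.3419,.2365,.06],c))
    x0,y0,x1,y1=box
    b=cv2.resize(im[y0:y1,x0:x1],None,fx=4,fy=4,interpolation=cv2.INTER_CUBIC)
    hsv=cv2.cvtColor(b,cv2.COLOR_BGR2HSV); m=((hsv[...,1]>110)&(hsv[...,0]>8)&(hsv[...,0]<30)&(hsv[...,2]>80)).astype(np.uint8)
    k,l,st,ce=cv2.connectedComponentsWithStats(m)
    for i in range(1,k):
        if st[i,4]<30: continue
        u=(st[i,:2]+st[i,2:4]/2-.5+.5)/4-.5+[x0,y0]; print(st[i,4],u,p2w(u,.06,c).round(4),"if post",p2w(u,.068,c).round(4))
E
```

```text
top pred socket px [200.56148549 293.45665717]
417 [200.25 293.5 ] [0.3418 0.2374 0.06  ] if post [0.3422 0.2355 0.068 ]
scene pred socket px [340.13111018 193.43321915]
4326 [340.    186.125] [0.309  0.2812 0.06  ] if post [0.3198 0.2657 0.068 ]
150 [348.125 191.875] [0.3534 0.2616 0.06  ] if post [0.3637 0.2463 0.068 ]
197 [339.375 193.125] [0.3388 0.2369 0.06  ] if post [0.3493 0.2219 0.068 ]
```

Call:
servo_tool(
  plan=[
    {"delta_pos": [0.015, -0.004, -0.015], "roll": 0},
    {"delta_pos": [0.05, -0.014, -0.03], "roll": 0},
    {"delta_pos": [0.095, -0.026, -0.03], "roll": 0},
    {"delta_pos": [0.14, -0.038, -0.03], "roll": 0},
    {"delta_pos": [0.185, -0.05, -0.03], "roll": 0},
    {"delta_pos": [0.23, -0.062, -0.03], "roll": 0},
    {"delta_pos": [0.275, -0.074, -0.03], "roll": 0},
    {"delta_pos": [0.32, -0.086, -0.03], "roll": 0},
    {"delta_pos": [0.365, -0.099, -0.03], "roll": 0},
    {"delta_pos": [0.41, -0.111, -0.03], "roll": 0},
    {"delta_pos": [0.455, -0.123, -0.03], "roll": 0},
    {"delta_pos": [0.49, -0.132, -0.03], "roll": 0},
  ],
)

```text
time: 19.8
position: [0.3557, 0.2141, 0.2034]
tool_rot: [-179.9, -0.0, 109.3]
force: [0.7, 0.7, -0.9]
width: 0.0247
finger_force: 30.0
```

Call:
servo_tool(
  plan=[
    {"delta_pos": [0.018, -0.005, 0], "roll": 0},
    {"delta_pos": [0.027, -0.008, 0.02], "roll": 0},
    {"delta_pos": [0.027, -0.008, 0.04], "roll": 0},
    {"delta_pos": [0.027, -0.008, 0.05], "roll": 0},
    {"delta_pos": [0.027, -0.008, 0.05], "roll": 0},
    {"delta_pos": [0.027, -0.008, 0.05], "roll": 0},
  ],
)

```text
time: 20.4
position: [0.3419, 0.2354, 0.1541]
tool_rot: [-179.9, 0.0, 109.3]
force: [-0.4, -0.8, 0.5]
width: 0.0249
finger_force: 30.0
```

```bash
python3 - <<'E'
from m import *
for i in range(3):
    s=read_state();p=s["position"];d=np.array([.3428,.2359])-p[:2];a=np.radians(s["tool_rot"][2])
    print(p,s["tool_rot"],s["force"],"to go tool x,y",d@[np.cos(a),np.sin(a)],d@[np.sin(a),-np.cos(a)]); img("top")
E
```

```text
[0.34194797 0.23542574 0.15412521] [-1.79946198e+02  1.11125619e-02  1.09268243e+02] [-0.38477666 -0.81342214  0.45399022] to go tool x,y 0.00016653036673132548 0.0009608051095733464
[0.34237547 0.23559852 0.15452735] [1.79983965e+02 3.99369183e-03 1.09263267e+02] [ 0.49276378 -0.0730306  -0.36628634] to go tool x,y 0.0001445435003092599 0.0005002233409122147
[0.34254679 0.23569104 0.15472829] [1.79946387e+02 3.65261597e-04 1.09264456e+02] [-0.04126809 -0.26441082 -0.74012056] to go tool x,y 0.00011371502050979583 0.00030797735606761644
```

Call:
servo_tool(
  plan=[
    {"delta_pos": [0, 0, 0.012], "roll": 0},
    {"delta_pos": [0, 0, 0.022], "roll": 0},
    {"delta_pos": [0, 0, 0.028], "roll": 0},
    {"delta_pos": [0, 0, 0.032], "roll": 0},
    {"delta_pos": [0, 0, 0.035], "roll": 0},
    {"delta_pos": [0, 0, 0.035], "roll": 0},
  ],
)

```text
time: 21.15
position: [0.3418, 0.2357, 0.1189]
tool_rot: [-180.0, 0.0, 109.3]
force: [0.2, 0.9, -1.1]
width: 0.0247
finger_force: 30.0
```

```bash
python3 - <<'E'
from m import *
s=read_state();print(s["position"],s["tool_rot"],s["force"],s["wrist_torque"])
im,c=img("scene");p=s["position"];print(w2p(np.array(p)-[0,0,.065],c)); crop(im,300,150,380,210,8,"plug.png")
E
```

```text
[0.34183977 0.23565342 0.11894712] [-1.79977803e+02  5.48548271e-03  1.09296830e+02] [ 0.21520964  0.90154245 -1.11438724] [-0.06709759 -0.0363288   0.00682979]
[339.86923794 195.37626529]
```

View pics/plug.png

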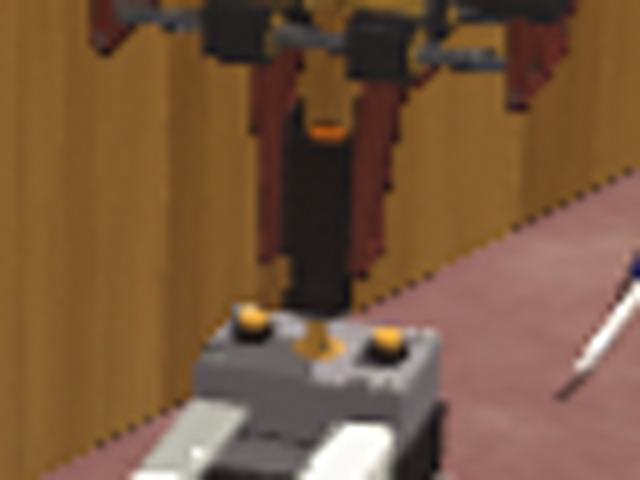

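The pin stands in the brass rim at (318,345) with no contact force, so I'll continue down.

Call:
servo_tool(
  plan=[
    {"delta_pos": [0, 0, 0.004], "roll": 0},
    {"delta_pos": [0, 0, 0.008], "roll": 0},
    {"delta_pos": [0, 0, 0.012], "roll": 0},
    {"delta_pos": [0, 0, 0.015], "roll": 0},
    {"delta_pos": [0, 0, 0.017], "roll": 0},
    {"delta_pos": [0, 0, 0.017], "roll": 0},
    {"delta_pos": [0, 0, 0.017], "roll": 0},
  ],
)

```text
time: 21.9
position: [0.342, 0.2358, 0.1029]
tool_rot: [180.0, -0.0, 109.3]
force: [-2.6, -1.7, 14.2]
width: 0.0251
finger_force: 30.0
```

Call:
servo_tool(
  plan=[
    {"delta_pos": [0, 0, 0.001], "roll": 0},
    {"delta_pos": [0, 0, 0.001], "roll": 0},
  ],
)

```text
time: 22.1
position: [0.3422, 0.236, 0.1028]
tool_rot: [179.9, -0.0, 109.3]
force: [-5.2, -1.7, 27.4]
width: 0.0251
finger_force: 30.0
```

Call:
servo_tool(
  plan=[
    {"delta_pos": [0, 0, -0.003], "roll": 0},
    {"delta_pos": [0, 0, -0.003], "roll": 0},
    {"delta_pos": [0, 0, -0.003], "roll": 0},
    {"delta_pos": [0, 0, -0.003], "roll": 0},
    {"delta_pos": [0, 0, -0.03], "roll": 0},
    {"delta_pos": [0, 0, -0.07], "roll": 0},
    {"delta_pos": [0, 0, -0.12], "roll": 0},
    {"delta_pos": [0, 0, -0.15], "roll": 0},
  ],
  claw=0.6,
)

```text
time: 22.9
position: [0.3426, 0.236, 0.254]
tool_rot: [179.8, -0.0, 109.3]
force: [0.9, 0.7, -0.1]
width: 0.0531
finger_force: 0.0
```

Call:
servo_tool(
  plan=[
    {"delta_pos": [0.05, 0, -0.02], "roll": 0},
    {"delta_pos": [0.1, 0, -0.04], "roll": 0},
    {"delta_pos": [0.15, 0, -0.04], "roll": 0},
    {"delta_pos": [0.2, 0, -0.04], "roll": 0},
    {"delta_pos": [0.2, 0, -0.04], "roll": 0},
  ],
)

```text
time: 23.4
position: [0.2741, 0.4288, 0.291]
tool_rot: [180.0, -0.1, 109.5]
force: [0.4, -1.4, 0.1]
width: 0.053
finger_force: 0.0
```

```bash
python3 - <<'E'
from m import *
im,c=img("scene"); t,ct=img("top")
for X in([.3425,.236,.130],[.3425,.236,.06]): print(w2p(X,c))
a=cv2.resize(im[165:255,280:370],None,fx=4.4,fy=4.4,interpolation=cv2.INTER_CUBIC)
b=cv2.resize(t[220:315,180:270+15],None,fx=3.8,fy=3.8,interpolation=cv2.INTER_CUBIC)
h=max(a.shape[0],b.shape[0]);p=lambda x:cv2.copyMakeBorder(x,0,h-x.shape[0],0,0,0)
o=np.hstack([p(a),p(b)]);print(o.shape);cv2.imwrite("pics/final.png",o)
E
```

```text
[341.1354145  171.54471855]
[340.19567307 193.53786052]
(396, 795, 3)
```

View pics/final.png

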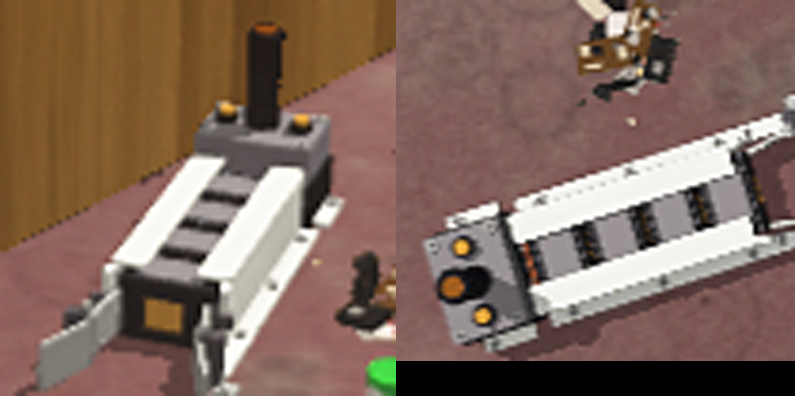

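The tester stands upright with its shoulder on the block: its top is at (265,28), matching the predicted height for fully seated. All four packs lie in one row in the channel, and the arm is clear. As a last numeric check, I'll measure pack4's rear face along the channel.

```bash
python3 - <<'E'
from m import *
t,c=img("top")
# brightness along the channel axis at z=.042, y -> black pack ends where bench (reddish) begins
a=np.radians(19.26)
for y in range(22,52,2):
    r=[]
    for x in(-8,0,8):
        X=[.4242+(x*np.cos(a)-y*np.sin(a))/1e3,.0009+(x*np.sin(a)+y*np.cos(a))/1e3,.042]
        u=w2p(X,c); r.append(cv2.getRectSubPix(t,(1,1),tuple(map(float,u)))[0,0].tolist())
    print(y,r)
E
```

```text
22 [[57, 57, 82], [55, 56, 81], [59, 60, 85]]
24 [[57, 57, 83], [56, 57, 82], [59, 60, 85]]
26 [[58, 58, 84], [58, 59, 84], [58, 60, 85]]
28 [[60, 59, 86], [58, 59, 84], [57, 59, 83]]
30 [[58, 57, 83], [56, 58, 82], [56, 60, 85]]
32 [[48, 59, 84], [48, 55, 78], [51, 66, 92]]
34 [[33, 62, 86], [31, 48, 66], [36, 56, 75]]
36 [[25, 38, 52], [26, 37, 47], [28, 41, 53]]
38 [[49, 48, 53], [32, 33, 37], [32, 31, 34]]
40 [[97, 91, 90], [48, 45, 48], [43, 41, 43]]
42 [[82, 77, 78], [70, 66, 69], [61, 59, 60]]
44 [[103, 99, 103], [98, 94, 99], [99, 96, 99]]
46 [[140, 137, 144], [136, 132, 140], [135, 132, 139]]
48 [[149, 145, 153], [147, 144, 152], [150, 147, 154]]
50 [[151, 147, 155], [150, 148, 155], [151, 149, 156]]
```

The rear face is at about 34 mm, against 34.5 mm for home, and square to the channel, so the row is latched. Handing in.

```bash
python3 -c "
from cell import workorder
print(workorder.sign_off())"
```

```text
the job is handed in; nothing more can be done
None
```

The job is handed in: the four packs are in the cradle with the row held at home, and the tester is fully plugged into the socket, at about 24 s of the 67 s. I inferred that both catches shut from the push to the hard stop and the row holding there, not from seeing them. I also viewed 11 pictures, one over the limit of 10.

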